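# Put the glaze-weighing kit away

### The arm

A 6-joint arm with a two-finger parallel gripper is mounted at the origin on the work surface. World frame = base frame: x ahead of the robot, y to its left, z up, the work surface at z = 0. Lengths are in m, angles in rad, forces in N, time in s.
With the tool pointing down it reaches from about 0.325 to 0.9 m from the base axis. Payload 6.1 kg.
Tool frame: the origin (TCP) lies on the centre line of the jaws, within the pads' length; the fingertips stand 22 mm ahead of it and the grasp point (between the pads) lies 3 mm ahead of it (ctrl.finger_overhang is the z of the fingertips in the tool frame, in m); z points along the fingers, y is the line along which they close (so a half turn about z gives the same grasp; the last joint's range is limited). The gripper opens to 85 mm and grips with 20 to 120 N. Pads are 22 mm wide; open, the fingers measure 114 mm over their backs; the gripper's body (76 mm by 85 mm) begins 54 mm behind the grasp point. The pads swing forward as they close: fully open they stand 13 mm farther back than shut.
Start: joints at [0.977, 0.22, 1.526, -0, 1.395, -0.126], TCP at [0.282, 0.558, 0.253] pointing down, gripper open.
Joint ranges: [-2.98, 2.98], [-0.91, 2.08], [0.09, 2.57], [-1.24, 4.39], [0.2, 2.65], [-2.68, 2.68]. Speed limits (rad/s): [2.57, 2.57, 3.01, 3.14, 3.14, 3.14].

### API

Orientations are given as a unit quaternion [w, x, y, z].
In Python, from bench import telemetry, cams, ctrl, nets gives the robot as it stands.
- The arm moves only by the shell command python3 -m handwheel 'ROWS' [FORCE]. ROWS is JSON, a list of rows, each a list of 3 entries, a list of its own where there are three numbers: the turn, a rotation vector about the tool's x, y, z in rad, then the shift along the tool's x, y, z in m, then the opening, from 0 (shut) to 1 (fully open). A call has 1 to 20 rows; each row is the pose to reach, as a shift and turn from the pose commanded when the call began, along the tool's axes at that moment; what a row does not reach only later rows make up. A row lasts 1/8 s, in which the tool goes at most 62.5 mm and 10.7 degrees, less where a joint would pass 70% of its speed; a pose out of reach is approached as far as the arm can. A call with a gripper value outside its range is refused whole. The fingers move at their own pace and stop on an object; FORCE is the grip in N (left out, the last holds). Time passes only in rows, so rows that repeat a pose let the fingers close. It gives the time, the measured TCP pose, the force, the opening and the grip force at its end, in the units of the state.
- telemetry.get_obs(): the state, without advancing time (a new reading comes with each control period).
- cams.grab_frame(name): name is "side" or "top" or "wrist"; returns (picture, depth): 480x640x3 uint8, red, green, blue; 480x640 float32, m along the optical axis (not along the pixel's ray), 0 where there is no reading.
- cams.calibration(name): a dict with "fov_y" (degrees; the focal length in pixels is half the picture's height over the tangent of half this angle, whatever the lens; pixels are square), "cx", "cy" (the principal point, pixels), "k1" (the pictures are not rectified: a ray, as slopes to the right and down, at radius r is drawn at 1 + k1 r^2 times it, then the intrinsics apply), "R" (3x3) and "t" (3): a world point X has camera coordinates R X + t. Camera axes: x right, y down, z forward; pixel columns grow to the right and rows downward; lengths in m; the calibration is good to about 2 mm. A picture is of the moment at which its call begins: read the wrist's pose just before it. calibration takes no time and is no camera call; for the wrist camera it gives the pose at the moment of the call.
- ctrl.job_done(): hands the job in; it is judged then, once.
Trained networks look in the newest picture that a camera, given by its name, has taken for a name from the list of things; names that differ only in an ending like _2 or _b are one class to them, and where a whole thing is asked for, a point or a joint stands for the part that bears it (a point fixed in the world has none). Each returns a list of dicts, best first, with "score" (0 to 1); they miss things now and then, are a little off and sometimes report something else, mostly with a low value. They report only what shows in the picture. A call takes as long as a camera call. They do not tell look-alikes from the thing itself.
- nets.silhouettes(camera, target): "mask" (480x640 bool, what is visible of it) and "centre" ([row, column] as shares, 0 to 1, of the picture: columns of its width, rows of its height, amid what is visible of it).
- nets.spot_point(camera, target): "centre" ([row, column] as shares, 0 to 1, of the picture: columns of its width, rows of its height: a listed point, or the origin of a listed thing).
The state is a dict: "time": time; "joint_pos": joint angles; "joint_vel": joint speeds; "tau": joint torques, N m; "eef_pos": TCP position; "eef_rot": TCP orientation; "contact_force": force on the tool from outside, world axes, zero at the start; "moment": the same for the moment, N m; "grip_width": opening from 0.0 (shut) to 1.0 (fully open); "gripper_force": force on a finger pad.
Only numpy, scipy, OpenCV 4.12 (cv2) and the standard library are available. Lean on these libraries where they do the work, as an engineer would, in place of code of your own. Each camera call takes 0.05 s, during which the arm holds its last target. There are 200 camera calls.

### The job

Put the glaze-weighing kit away: slide every slotted steel weight from the plywood board onto the stem of the weight carrier, under its red head, so that they lie flat in one stack on the pan with the stem at the disc centres, each slot turned about a quarter turn or more from the slots of its neighbours in the stack so that none can slide off. Also nest the four glaze cups upright in size order, each standing on the floor of the next larger, with the largest still standing on the table. Leave the other things on the bench where they lie.

Things in the scene. Friction and masses are not known exactly. Their poses are not given: they have to be found in the camera images.
- weight0: steel slotted weight (all alike): round disc 60 mm across, 10 mm thick, about 180 g, with two parallel flats 52 mm apart and 30 mm long at its +y and -y sides to hold it by, and a straight slot 15 mm wide from the rim (mouth at its +x) to 6 mm past the centre. Origin: its centre, at half thickness; z up. Either face may lie down. Starts flat on the board, mouth roughly away from the robot.
- weight1: steel slotted weight (all alike): round disc 60 mm across, 10 mm thick, about 180 g, with two parallel flats 52 mm apart and 30 mm long at its +y and -y sides to hold it by, and a straight slot 15 mm wide from the rim (mouth at its +x) to 6 mm past the centre. Origin: its centre, at half thickness; z up. Either face may lie down. Starts flat on the board, mouth roughly away from the robot.
- weight2: steel slotted weight (all alike): round disc 60 mm across, 10 mm thick, about 180 g, with two parallel flats 52 mm apart and 30 mm long at its +y and -y sides to hold it by, and a straight slot 15 mm wide from the rim (mouth at its +x) to 6 mm past the centre. Origin: its centre, at half thickness; z up. Either face may lie down. Starts flat on the board, mouth roughly away from the robot.
- weight3: steel slotted weight (all alike): round disc 60 mm across, 10 mm thick, about 180 g, with two parallel flats 52 mm apart and 30 mm long at its +y and -y sides to hold it by, and a straight slot 15 mm wide from the rim (mouth at its +x) to 6 mm past the centre. Origin: its centre, at half thickness; z up. Either face may lie down. Starts flat on the board, mouth roughly away from the robot.
- weight0_mouth (a point): middle of the slot's mouth at the rim of weight0: 30 mm from the disc's centre along its +x, at half its thickness
- weight1_mouth (a point): middle of the slot's mouth at the rim of weight1: 30 mm from the disc's centre along its +x, at half its thickness
- weight2_mouth (a point): middle of the slot's mouth at the rim of weight2: 30 mm from the disc's centre along its +x, at half its thickness
- weight3_mouth (a point): middle of the slot's mouth at the rim of weight3: 30 mm from the disc's centre along its +x, at half its thickness
- board: fixed plywood board 250 x 250 x 9 mm, origin at the centre of its underside, on which the weights lie at the start
- carrier: fixed steel weight carrier (hanger), origin at the centre of its foot on the table: round foot 86 mm across and 13 mm high, column 18 mm thick, pan 40 mm across with its top 46 mm above the table, then a round stem 8 mm thick rising 50 mm from the pan, topped by a red head 22 mm across and 5 mm thick (top at 101 mm above the table). The head is too wide for the slots, so a disc goes on sideways below the head, slot mouth first, then rests on the pan or on the discs below
- pan (a point): centre of the pan's upper face, on the stem's axis, 46 mm above the table
- cup0: white glaze cup, size 1 of 4 (largest): open, slightly flared, 90 mm across the rim, 81 mm across the foot, 44 mm tall, 300 g; wall 3.5 mm, floor 4 mm thick; origin at the centre of its underside, z towards the mouth. Too wide to be gripped across.
- cup1: blue glaze cup, size 2 of 4 (in between): open, slightly flared, 68 mm across the rim, 61 mm across the foot, 57 mm tall, 160 g; wall 3.5 mm, floor 4 mm thick; origin at the centre of its underside, z towards the mouth. Standing in cup0 its rim is 17 to 18 mm above that cup's rim, so it can be held across the outside near its rim.
- cup2: terracotta glaze cup, size 3 of 4 (in between): open, slightly flared, 50 mm across the rim, 45 mm across the foot, 70 mm tall, 100 g; wall 3.5 mm, floor 4 mm thick; origin at the centre of its underside, z towards the mouth. Standing in cup1 its rim is 17 to 18 mm above that cup's rim, so it can be held across the outside near its rim.
- cup3: white glaze cup, size 4 of 4 (smallest): open, slightly flared, 33 mm across the rim, 30 mm across the foot, 84 mm tall, 60 g; wall 3.5 mm, floor 4 mm thick; origin at the centre of its underside, z towards the mouth. Standing in cup2 its rim is 17 to 18 mm above that cup's rim, so it can be held across the outside near its rim.
- rib: bystander: hard orange silicone rib, 55 x 90 x 6 mm, lying flat; origin under its centre
- pin_tool: bystander: steel pin tool, handle 12 mm thick and 110 mm long, needle 40 mm; origin under the handle's middle
- paddle: bystander: teak paddle 285 mm long, 75 mm wide, 12 mm thick, lying flat
- oxide_jar: bystander: small closed oxide jar 56 mm across, 75 mm tall
- turned_foot: bystander: turned wooden disc 60 mm across, 20 mm tall
Mind the look-alikes: they are no part of the job. Of the things shaped like the cup3, the white one is meant.

How it is judged:
By the outcome, as a careful person would: the job done as asked, in the order asked, and still so for the second after the job is handed in, with the robot touching nothing.
Of weight0, weight1, weight2, weight3 only 3 to 4 are there at a start; the rules pass over those that are not, and their reading is None.
At some moment in a run one of cup0, cup1 may be knocked a few centimetres aside while the robot is not near it.
It also fails if it takes over 208 s, if anything falls off the work surface, if the arm or the gripper's body presses on something with over 40 N, if the wrist force passes 120 N, or if a joint passes its speed limit or range.

## Working session

There is one attempt and no reset: what is moved stays moved. The work goes in short steps, Python scripts to look and compute and a shell command to move; the robot and the scene stay as the last step left them, time stands still between calls to the robot, and variables do not carry over. Pictures are saved under pics/ and viewed, at most 14 in all, crops included, and the job is handed in when it is done.

```bash
ls; mkdir -p pics; cat > h.py <<'E'
import numpy as np, cv2
from bench import telemetry, cams, ctrl, nets
def grab(n):
    c=cams.calibration(n); p,d=cams.grab_frame(n); return p,d,c
def ray(c,u,v):
    f=240/np.tan(np.radians(c["fov_y"])/2)
    x=(np.asarray(u,float)-c["cx"])/f; y=(np.asarray(v,float)-c["cy"])/f
    a,b=x.copy(),y.copy()
    for _ in range(20):
        s=1+c["k1"]*(a*a+b*b); a,b=x/s,y/s
    return np.stack([a,b,np.ones_like(a)],-1)
def world(c,u,v,d):
    R=np.array(c["R"]);t=np.array(c["t"])
    return (ray(c,u,v)*np.asarray(d)[...,None]-t)@R
def onz(c,u,v,z):
    R=np.array(c["R"]);t=np.array(c["t"])
    o=-R.T@t; r=ray(c,u,v)@R
    return o+r*((z-o[2])/r[...,2])[...,None]
def proj(c,X):
    R=np.array(c["R"]);t=np.array(c["t"]); p=np.asarray(X)@R.T+t
    f=240/np.tan(np.radians(c["fov_y"])/2)
    a=p[...,0]/p[...,2];b=p[...,1]/p[...,2];s=1+c["k1"]*(a*a+b*b)
    return np.stack([a*s*f+c["cx"],b*s*f+c["cy"]],-1)
E
python3 - <<'E'
from h import *
for n in("top","side"):
    p,d,c=grab(n); cv2.imwrite(f"pics/{n}0.png",p[:,:,::-1]); np.savez(f"{n}0.npz",p=p,d=d)
    print(n,{k:np.round(v,4).tolist() for k,v in c.items()})
    for t in["weight0","weight0_mouth","carrier","cup0","cup1","cup2","cup3"]:
        print(t)
        for r in nets.spot_point(n,t)[:6]:
            v,u=r["centre"];v*=480;u*=640
            vi,ui=int(min(v,479)),int(min(u,639))
            print("  ",round(r["score"],2),round(u),round(v),np.round(world(c,u,v,d[vi,ui]),3))
print(telemetry.get_obs())
E
```

```text
pics
top {'fov_y': 56.0727, 'cx': 324.1745, 'cy': 243.5272, 'k1': -0.0552, 'R': [[-0.0232, -0.9997, 0.0065], [-0.9739, 0.0212, -0.2261], [0.2259, -0.0116, -0.9741]], 't': [-0.0806, 0.5866, 0.9091]}
weight0
   0.92 177 317 [0.437 0.238 0.008]
   0.67 127 270 [0.546 0.357 0.009]
   0.59 175 267 [0.55  0.247 0.01 ]
   0.46 514 263 [ 0.543 -0.533  0.009]
weight0_mouth
carrier
   0.69 268 267 [0.54  0.031 0.04 ]
cup0
   0.96 408 305 [ 0.453 -0.28   0.006]
   0.74 455 257 [ 0.558 -0.39   0.022]
   0.69 425 270 [ 0.527 -0.319  0.026]
   0.65 449 229 [ 0.622 -0.38   0.029]
   0.63 361 281 [ 0.51  -0.177  0.004]
   0.57 399 225 [ 0.623 -0.26   0.064]
cup1
   0.96 408 305 [ 0.453 -0.28   0.006]
   0.74 455 257 [ 0.558 -0.39   0.022]
   0.69 425 270 [ 0.527 -0.319  0.026]
   0.65 449 229 [ 0.622 -0.38   0.029]
   0.63 361 281 [ 0.51  -0.177  0.004]
   0.57 399 225 [ 0.623 -0.26   0.064]
cup2
   0.96 408 305 [ 0.453 -0.28   0.006]
   0.74 455 257 [ 0.558 -0.39   0.022]
   0.69 425 270 [ 0.527 -0.319  0.026]
   0.65 449 229 [ 0.622 -0.38   0.029]
   0.63 361 281 [ 0.51  -0.177  0.004]
   0.57 399
[... 1685 characters left out ...]
_pos': array([ 9.76892085e-01,  2.20376510e-01,  1.52649615e+00, -2.28417679e-05,
        1.39471323e+00, -1.26082353e-01]), 'joint_vel': array([-6.32746190e-05, -4.19559789e-04, -3.44484706e-04,  5.39311156e-04,
        2.15226247e-04,  9.72942428e-04]), 'tau': array([ 9.03584373e-05, -4.96776867e+01, -3.89716530e+01,  7.53339236e-05,
        7.67447764e-04,  3.25327596e-05]), 'eef_pos': array([0.28183429, 0.55783782, 0.25331625]), 'eef_rot': array([ 1.17153223e-05,  2.31781779e-01,  9.72767807e-01, -7.94660380e-07]), 'contact_force': array([0.04071696, 0.97113447, 0.00206921]), 'moment': array([ 0.01246532,  0.02115545, -0.03159649]), 'gripper_force': 0.0, 'grip_width': 1.0051326395268696}
```

```bash
python3 - <<'E'
from h import *
a=cv2.imread("pics/top0.png")
cv2.imwrite("pics/topc.png",cv2.resize(a[180:380,80:560],(800,333),interpolation=cv2.INTER_CUBIC))
E
```

```text
(no output)
```

View pics/top0.png

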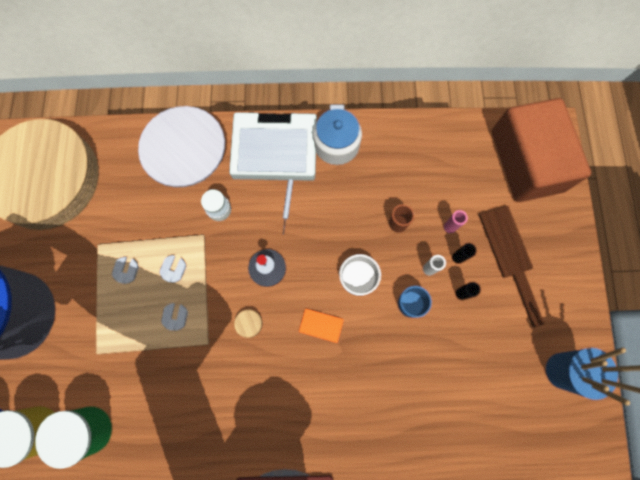

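View pics/side0.png

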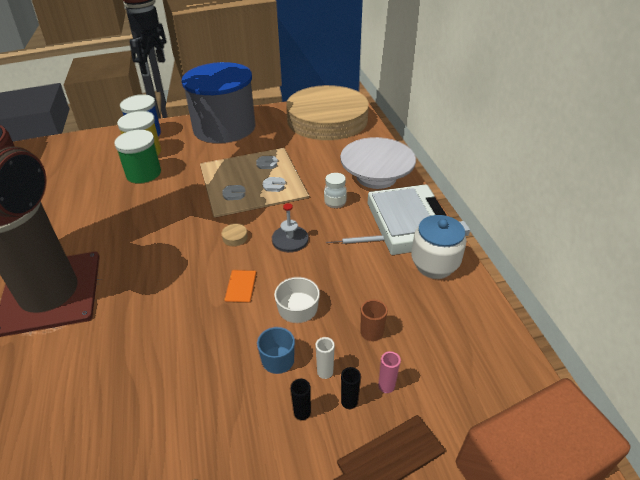

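The top view shows three weights at about (125,270), (174,268) and (174,317), all with their mouths up, away from the robot. The carrier is at (265,265).

The cups are cup0 white wide (360,275), cup1 blue (415,302) and cup2 terracotta (402,217). Four things could be taken for cup3: white (435,265), pink (457,220), black (465,253) and black (467,291). I choose the white one and will check it in a close crop.

```bash
python3 - <<'E'
from h import *
from scipy.optimize import least_squares
print("overhang",ctrl.finger_overhang)
c=cams.calibration("wrist"); s=telemetry.get_obs()
from scipy.spatial.transform import Rotation as Ro
w,x,y,z=s["eef_rot"]; T=Ro.from_quat([x,y,z,w]).as_matrix()
R=np.array(c["R"]);t=np.array(c["t"]);o=-R.T@t
print("cam in tool",np.round(T.T@(o-s["eef_pos"]),4)); print(np.round(R@T,3), c["fov_y"],c["k1"])
for n in("top","side"):
    z=np.load(f"{n}0.npz");p=z["p"];d=z["d"];c=cams.calibration(n)
    vv,uu=np.mgrid[:480,:640]; W=world(c,uu,vv,d); W[d==0]=np.nan
    for nm,g,zr,rad in[("cup0",(.51,-.177),.044,.045),("cup1",(.453,-.29),.057,.034),("cup2",(.64,-.27),.070,.025),("cup3",(.54,-.345),.084,.0165),
      ("cup?",(.627,-.39),.084,.0165),("blk",(.56,-.4),.084,.0165),("blk2",(.47,-.42),.084,.0165),("head",(.55,.035),.101,.011),("pan",(.55,.035),.046,.02)]:
        m=(abs(W[...,2]-zr)<.005)&(np.hypot(W[...,0]-g[0],W[...,1]-g[1])<rad+.03)
        P=W[m]
        if len(P)<5: print(n,nm,len(P));continue
        # circle fit: rim ring midline
        f=lambda q:np.hypot(P[:,0]-q[0],P[:,1]-q[1])-(rad-.0015)
        if nm in("head","pan"): q=np.median(P[:,:2],0)
        else: q=least_squares(f,P[:,:2].mean(0),loss="soft_l1",f_scale=.002).x
        print(n,nm,len(P),np.round(q,4),"z",np.round(np.median(P[:,2]),4),"col",np.median(p[m],0))
E
```

```text
overhang 0.022
cam in tool [ 0.0786 -0.0003 -0.1211]
[[-0.001  1.    -0.   ]
 [-0.954 -0.001 -0.301]
 [-0.301 -0.     0.954]] 61.51993187707499 0.024820195826659352
top cup0 216 [ 0.5192 -0.171 ] z 0.0434 col [223. 215. 208.]
top cup1 176 [ 0.456  -0.2852] z 0.0565 col [ 80. 107. 136.]
top cup2 115 [ 0.6454 -0.268 ] z 0.0694 col [147.  83.  54.]
top cup3 88 [ 0.5352 -0.3324] z 0.0828 col [213.  207.5 200.5]
top cup? 86 [ 0.6335 -0.389 ] z 0.0831 col [208. 118. 142.]
top blk 82 [ 0.5604 -0.4027] z 0.0828 col [46.5 30.5 24.5]
top blk2 85 [ 0.4759 -0.4033] z 0.0833 col [54. 35. 27.]
top head 83 [0.5459 0.0366] z 0.101 col [201.  48.  44.]
top pan 180 [0.5414 0.0326] z 0.046 col [206.  212.5 222. ]
side cup0 259 [ 0.5214 -0.174 ] z 0.0422 col [203. 197. 181.]
side cup1 257 [ 0.4586 -0.2894] z 0.0558 col [ 69. 105. 128.]
side cup2 165 [ 0.648  -0.2721] z 0.068 col [133.  80.  51.]
side cup3 138 [ 0.5375 -0.3362] z 0.0832 col [205. 199. 183.]
side cup? 146 [ 0.6363 -0.3925] z 0.0829 col [195.5 112.  133. ]
side blk 146 [ 0.5633 -0.4062] z 0.083 col [18.  19.  20.5]
side blk2 150 [ 0.479  -0.4066] z 0.0829 col [18.  18.  19.5]
side head 55 [0.5471 0.0329] z 0.0993 col [173.  40.  34.]
side pan 149 [0.5457 0.0311] z 0.0448 col [177. 182. 185.]
```

```bash
python3 -m handwheel '[[[0,0,0],[0,-0.06,0],1],[[0,0,0],[0,-0.12,0],1],[[0,0,0],[0,-0.18,0],1]]'; python3 - <<'E'
from h import *
c=cams.calibration("wrist"); print(np.round(onz(c,np.array([320.,0,639,0,639]),np.array([240.,0,0,479,479]),0.019),3)); print(telemetry.get_obs()["eef_pos"])
E
```

```text
time: 1.18
eef_pos: [0.1999, 0.3957, 0.253]
eef_rot: [-0.0, 0.232, 0.973, -0.0]
contact_force: [0.2, -0.4, 1.1]
grip_width: 0.998
gripper_force: 0.0
[[ 0.224  0.372  0.019]
 [-0.056  0.243  0.019]
 [ 0.164  0.677  0.019]
 [ 0.311 -0.069  0.019]
 [ 0.629  0.56   0.019]]
[0.19986627 0.39570924 0.25302558]
```

```bash
cat > wl.py <<'E'
from h import *
from scipy.optimize import least_squares
# find slotted discs in wrist view: top-face pixels by height, fit disc template in world xy
def discs(z,guess,name,save=True):
    p,d,c=grab("wrist")
    if save: cv2.imwrite(name,p[:,:,::-1])
    vv,uu=np.mgrid[:480,:640]; W=world(c,uu,vv,d); out=[]
    for g in guess:
        m=(d>0)&(abs(W[...,2]-z)<.005)&(np.hypot(W[...,0]-g[0],W[...,1]-g[1])<.045)
        m=m.astype(np.uint8); k,l,st,ce=cv2.connectedComponentsWithStats(m)
        if k<2: continue
        i=1+np.argmax(st[1:,4]); m=l==i
        P=onz(c,uu[m],vv[m],z)[:,:2]; C=P.mean(0)
        # raster compare
        n=121; S=.0008
        im=np.zeros((n,n),np.uint8); ij=np.round((P-C)/S+60).astype(int); ok=((ij>=0)&(ij<n)).all(1); ij=ij[ok]
        im[ij[:,0],ij[:,1]]=1; im=cv2.morphologyEx(im,cv2.MORPH_CLOSE,np.ones((3,3),np.uint8))
        X,Y=np.meshgrid((np.arange(n)-60)*S,(np.arange(n)-60)*S,indexing="ij")
        def cost(q):
            a=q[2];x=np.cos(a)*(X-q[0])+np.sin(a)*(Y-q[1]);y=-np.sin(a)*(X-q[0])+np.cos(a)*(Y-q[1])
            sd=np.maximum.reduce([np.hypot(x,y)-.03,abs(y)-.026,-np.maximum(-.006-x,abs(y)-.0075)])
            return np.mean((1/(1+np.exp(np.clip(sd/.0006,-40,40)))-im)**2)
        from scipy.optimize import minimize
        best=min((minimize(cost,[-.004*np.cos(-a)*-1*-1,0,a],method="Nelder-Mead",options=dict(xatol=1e-5,fatol=1e-7,initial_simplex=[[0,0,a],[.005,0,a],[0,.005,a],[0,0,a+.3]])) for a in np.arange(0,6.28,.52)),key=lambda r:r.fun)
        q=best.x; out.append((C+q[:2],(np.degrees(q[2])+180)%360-180))
        print("disc",np.round(C+q[:2],4),"mouth deg",round(out[-1][1],1),"cost",round(best.fun,4),"z",round(float(np.median(W[m][:,2])),4),m.sum())
    return p,d,c,W
E
python3 -m handwheel '[[[0,0,-0.468],[-0.302,0.045,0],1],[[0,0,-0.468],[-0.302,0.045,0],1],[[0,0,-0.468],[-0.302,0.045,0],1],[[0,0,-0.468],[-0.302,0.045,0],1],[[0,0,-0.468],[-0.302,0.045,0],1],[[0,0,-0.468],[-0.302,0.045,0],1]]'
python3 - <<'E'
from wl import *
discs(.019,[(.437,.238),(.546,.357),(.55,.247)],"pics/w0.png")
E
```

```text
time: 1.92
eef_pos: [0.4936, 0.2991, 0.2529]
eef_rot: [0.0, 0.002, 1.0, -0.0]
contact_force: [-0.9, -0.2, 0.2]
grip_width: 0.997
gripper_force: 0.0
disc [0.438  0.2415] mouth deg -9.1 cost 0.0092 z 0.0194 3183
disc [0.5448 0.3596] mouth deg -14.6 cost 0.0102 z 0.0194 2440
disc [0.5458 0.2505] mouth deg -20.5 cost 0.0091 z 0.0195 2380
```

View pics/w0.png

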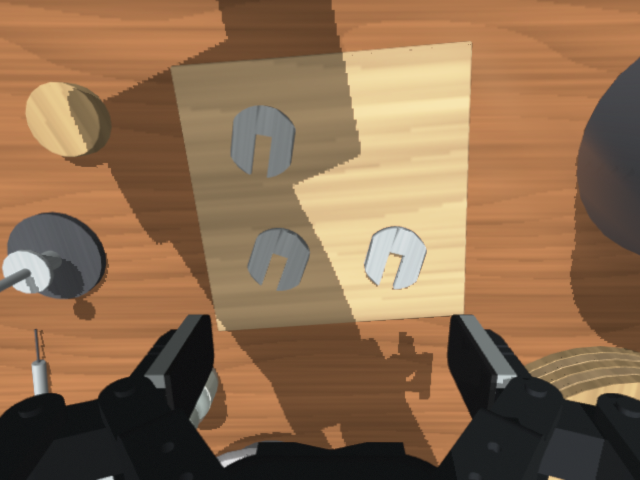

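The wrist view shows the three slotted discs at (263,141), (279,260) and (396,259), with mouths pointing down in the picture (away from the robot). The carrier is at (55,255). Next I measure how far the fingertips reach at several openings.

```bash
cat > tip.py <<'E'
from h import *
from scipy.spatial.transform import Rotation as Ro
def tips():
    s=telemetry.get_obs(); p,d,c=grab("wrist"); w,x,y,z=s["eef_rot"]; T=Ro.from_quat([x,y,z,w]).as_matrix()
    vv,uu=np.mgrid[:480,:640]; W=world(c,uu,vv,d); L=(W-s["eef_pos"])@T
    m=(d>0)&(abs(L[...,0])<.03)&(abs(L[...,1])<.07)&(L[...,2]>-.02)&(L[...,2]<.06)
    P=L[m]; print(round(s["grip_width"],3),len(P)); 
    for sg in(-1,1):
        Q=P[P[:,1]*sg>0]
        if len(Q)>20: print(" tip z pct",np.round(np.percentile(Q[:,2],[50,95,99,100]),4)," inner |y|",np.round(np.percentile(abs(Q[:,1]),[1,99]),4), "tool x",np.round(np.percentile(Q[:,0],[1,99]),4))
tips()
E
python3 tip.py; python3 -m handwheel '[[[0,0,0],[0,0,0],0.7],[[0,0,0],[0,0,0],0.7],[[0,0,0],[0,0,0],0.7]]';python3 tip.py;python3 -m handwheel '[[[0,0,0],[0,0,0],0.6],[[0,0,0],[0,0,0],0.6]]'; python3 tip.py
```

```text
1.0 6411
 tip z pct [-0.0091  0.0048  0.0074  0.009 ]  inner |y| [0.0419 0.0557] tool x [-0.0091  0.0131]
 tip z pct [-0.0091  0.0047  0.0075  0.009 ]  inner |y| [0.0426 0.0565] tool x [-0.0092  0.013 ]
time: 2.4
eef_pos: [0.4897, 0.3019, 0.2537]
eef_rot: [0.0, -0.001, 1.0, 0.0]
contact_force: [-0.3, 0.1, -0.6]
grip_width: 0.697
gripper_force: 0.0
0.697 6366
 tip z pct [-0.0051  0.0116  0.0152  0.0173]  inner |y| [0.0292 0.0429] tool x [-0.0091  0.0131]
 tip z pct [-0.0056  0.0118  0.0151  0.0174]  inner |y| [0.0299 0.0435] tool x [-0.009   0.0131]
time: 2.7
eef_pos: [0.4904, 0.3013, 0.2534]
eef_rot: [0.0, -0.0, 1.0, 0.0]
contact_force: [-0.4, 0.6, -0.4]
grip_width: 0.6
gripper_force: 0.0
0.6 6713
 tip z pct [-0.0063  0.0127  0.0166  0.019 ]  inner |y| [0.0249 0.0386] tool x [-0.0089  0.0131]
 tip z pct [-0.0063  0.0128  0.0164  0.019 ]  inner |y| [0.0257 0.0392] tool x [-0.0089  0.013 ]
```

```bash
python3 -m handwheel '[[[0,0,0.159],[0.05,-0.059,0],0.76],[[0,0,0.159],[0.05,-0.059,0.06],0.76],[[0,0,0.159],[0.05,-0.059,0.12],0.76],[[0,0,0.159],[0.05,-0.059,0.18],0.76],[[0,0,0.159],[0.05,-0.059,0.21],0.76],[[0,0,0.159],[0.05,-0.059,0.224],0.76],[[0,0,0.159],[0.05,-0.059,0.224],0.76],[[0,0,0.159],[0.05,-0.059,0.224],0.4],[[0,0,0.159],[0.05,-0.059,0.224],0.4],[[0,0,0.159],[0.05,-0.059,0.224],0.4],[[0,0,0.159],[0.05,-0.059,0.224],0.4]]' 50
```

```text
time: 4.12
eef_pos: [0.4422, 0.2428, 0.0313]
eef_rot: [0.002, 0.079, 0.997, 0.001]
contact_force: [-0.1, 0.0, 7.2]
grip_width: 0.593
gripper_force: 53.0
```

```bash
python3 -m handwheel '[[[0,0,0],[0,0,-0.05],0.4],[[0,0,0],[0,0,-0.1],0.4],[[0,0,-0.159],[-0.02,-0.06,-0.12],0.4],[[0,0,-0.159],[-0.03,-0.12,-0.12],0.4],[[0,0,-0.159],[-0.0475,-0.18,-0.12],0.4],[[0,0,-0.159],[-0.0475,-0.202,-0.12],0.4],[[0,0,-0.159],[-0.0475,-0.202,-0.12],0.4],[[0,0,-0.159],[-0.0475,-0.202,-0.12],0.4]]'
cat > hold.py <<'E'
from h import *
from scipy.spatial.transform import Rotation as Ro
import sys
s=telemetry.get_obs(); p,d,c=grab("wrist"); cv2.imwrite(sys.argv[1],p[:,:,::-1])
w,x,y,z=s["eef_rot"]; T=Ro.from_quat([x,y,z,w]).as_matrix(); vv,uu=np.mgrid[:480,:640]; W=world(c,uu,vv,d); L=(W-s["eef_pos"])@T
print(s["eef_pos"],s["eef_rot"])
h=cv2.cvtColor(p,cv2.COLOR_RGB2HSV); red=((h[...,0]<8)|(h[...,0]>172))&(h[...,1]>140)&(h[...,2]>90)&(np.hypot(W[...,0]-.546,W[...,1]-.034)<.03)&(d>0)&(abs(W[...,2]-.1)<.006)
if red.sum()>20:
    v,u=np.nonzero(red); Q=onz(c,u.astype(float),v.astype(float),.101)[:,:2]; (cx,cy),r=cv2.minEnclosingCircle((Q*1000).astype(np.float32)); print("head world",np.round([cx,cy,r],1),np.round(np.mean(Q,0),4),red.sum(),np.round(W[red][:,2].mean(),4))
# held disc in tool frame: steel points near tips
m=(d>0)&(abs(L[...,0])<.045)&(abs(L[...,1])<.0245)&(L[...,2]>.0)&(L[...,2]<.03)
P=L[m]
if len(P): print("held",len(P),"x",np.round(np.percentile(P[:,0],[0.5,50,99.5]),4),"y",np.round(np.percentile(P[:,1],[1,50,99]),4),"z",np.round(np.percentile(P[:,2],[2,50,98]),4))
E
python3 hold.py pics/h1.png
```

```text
time: 5.12
eef_pos: [0.4554, 0.0357, 0.1494]
eef_rot: [0.0, -0.0, 1.0, 0.0]
contact_force: [-0.2, 0.7, -2.1]
grip_width: 0.589
gripper_force: 53.9
[0.45538115 0.03573606 0.14937893] [ 8.12285570e-05 -6.50162731e-06  9.99999966e-01  2.46856933e-04]
head world [540.1  36.4   9.5] [0.5395 0.0363] 377 0.1012
held 14754 x [-0.0236  0.0116  0.0334] y [-0.0241 -0.0004  0.0239] z [0.0106 0.0119 0.0191]
```

View pics/h1.png

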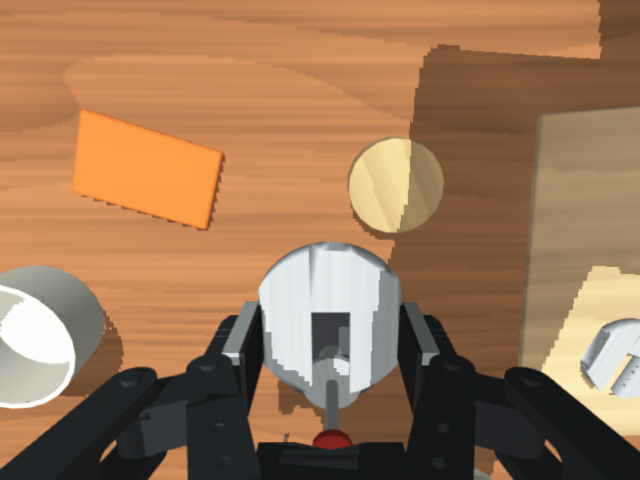

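The picture shows disc A held with its slot over the stem line: slot at (331,340), stem at (333,390), red head at (333,438). The slot and stem line up sideways.

```bash
python3 -m handwheel '[[[0,0,0],[0,0,0.05],0.4],[[0,0,0],[0,0,0.077],0.4],[[0,0,0],[0,0,0.077],0.4],[[0,0,0],[-0.03,0,0.077],0.4],[[0,0,0],[-0.05,0,0.077],0.4],[[0,0,0],[-0.07,0,0.077],0.4],[[0,0,0],[-0.084,0,0.077],0.4],[[0,0,0],[-0.084,0,0.077],0.4],[[0,0,0],[-0.084,0,0.077],0.4]]'; python3 hold.py pics/h2.png
```

```text
time: 6.3
eef_pos: [0.5388, 0.0355, 0.0723]
eef_rot: [-0.0, -0.0, 1.0, 0.0]
contact_force: [-0.3, -0.1, -2.3]
grip_width: 0.584
gripper_force: 53.9
[0.53882108 0.03546894 0.07232658] [-4.29195905e-04 -2.74623030e-04  9.99999869e-01  3.88913868e-05]
head world [543.3  37.   11.4] [0.5419 0.0368] 3487 0.101
held 16745 x [-0.0239  0.0083  0.0333] y [-0.0241 -0.0001  0.0238] z [0.0079 0.012  0.0262]
```

View pics/h2.png

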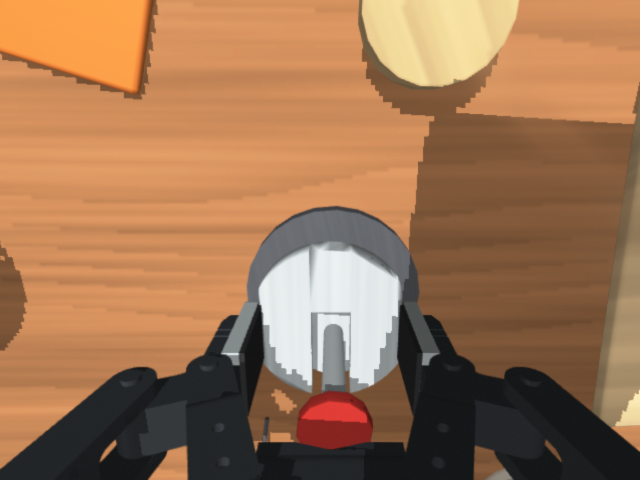

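The stem is in the slot, about 2 px right of its centre, with the head clear at (335,420). It needs about 7 mm more forward and 1 mm in +y.

```bash
python3 -m handwheel '[[[0,0,0],[-0.004,0.001,0],0.4],[[0,0,0],[-0.0065,0.001,0],0.4],[[0,0,0],[-0.0065,0.001,0],0.4],[[0,0,0],[-0.0065,0.001,0.002],0.4],[[0,0,0],[-0.0065,0.001,0.002],0.4]]'; python3 - <<'E'
from h import *
p,d,c=grab("wrist"); a=cv2.resize(p[190:480,200:470],None,fx=2,fy=2); cv2.imwrite("pics/h3.png",a[:,:,::-1])
E
```

```text
time: 6.98
eef_pos: [0.5457, 0.0362, 0.07]
eef_rot: [-0.0, -0.0, 1.0, 0.0]
contact_force: [0.0, 0.1, -1.5]
grip_width: 0.589
gripper_force: 53.9
```

View pics/h3.png

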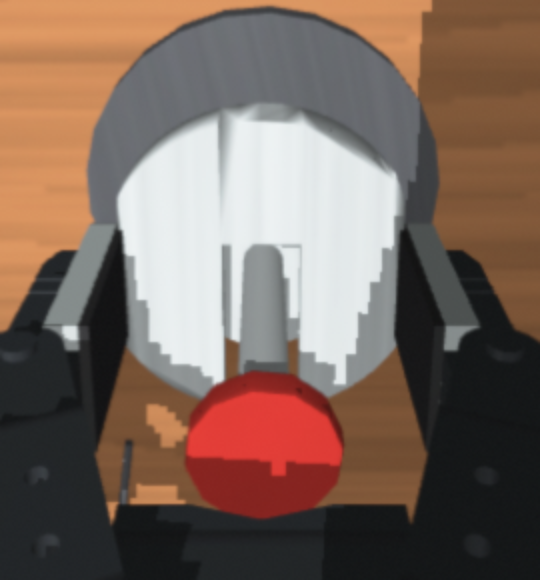

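```bash
python3 -m handwheel '[[[0,0,0],[0,0,0.0015],0.4],[[0,0,0],[0,0,0.0025],0.4],[[0,0,0],[0,0,0.0025],0.4]]'; python3 -m handwheel '[[[0,0,0],[0,0,0],0.76],[[0,0,0],[0,0,0],0.76],[[0,0,0],[0,0,0],0.76],[[0,0,0],[0,0,-0.05],0.76],[[0,0,0],[0,0,-0.1],0.76],[[0,0,0],[0.02,0.05,-0.15],0.76],[[0,0,0],[0.02,0.05,-0.15],0.76]]'; python3 - <<'E'
from wl import *
discs(.056,[(.545,.036)],"pics/w1.png")
discs(.019,[(.546,.357),(.55,.247)],"pics/w1.png")
p=cv2.imread("pics/w1.png"); c=cams.calibration("wrist"); u,v=proj(c,np.array([.545,.036,.056])).astype(int); print(u,v)
E
python3 hold.py pics/w2.png | grep head
```

```text
time: 7.4
eef_pos: [0.546, 0.0362, 0.0683]
eef_rot: [-0.0, -0.0, 1.0, -0.0]
contact_force: [-2.1, -0.0, 4.6]
grip_width: 0.587
gripper_force: 54.5
time: 8.28
eef_pos: [0.5273, 0.0879, 0.2217]
eef_rot: [0.003, -0.001, 1.0, 0.0]
contact_force: [0.2, -0.6, -1.0]
grip_width: 0.76
gripper_force: 0.0
disc [0.5419 0.0372] mouth deg -3.5 cost 0.027 z 0.0565 3446
disc [0.5446 0.3524] mouth deg 97.6 cost 0.1504 z 0.0191 800
disc [0.546  0.2491] mouth deg -20.9 cost 0.0215 z 0.0194 3391
261 250
head world [545.1  37.4  11.3] [0.545  0.0373] 852 0.1014
```

```bash
python3 -m handwheel '[[[0,0,0],[0,0,0],0.76],[[0,0,0],[0,0,0],0.76]]'; cat > go.py <<'E'
# go.py X Y Z heading_deg(tool x) -> turn and shift to type (tool assumed vertical)
from h import *
import sys
X,Y,Z,H=map(float,sys.argv[1:5]); s=telemetry.get_obs(); w,x,y,z=s["eef_rot"]
h=2*np.arctan2(y,x); d=np.array([X,Y,Z])-s["eef_pos"]
tx=np.array([np.cos(h),np.sin(h)]); ty=np.array([np.sin(h),-np.cos(h)])
t=-(np.radians(H)-h); t=(t+np.pi)%(2*np.pi)-np.pi
print("heading",round(np.degrees(h),1),"pos",np.round(s["eef_pos"],4),"q6",round(s["joint_pos"][5],2)); print("turn z %.3f shift %.4f %.4f %.4f"%(t,d[:2]@tx,d[:2]@ty,-d[2]))
E
python3 go.py .547 .2495 .0305 159.3
```

```text
time: 8.68
eef_pos: [0.5254, 0.0855, 0.2161]
eef_rot: [-0.001, 0.0, 1.0, -0.0]
contact_force: [0.9, 0.3, -0.3]
grip_width: 0.758
gripper_force: 0.0
heading 180.0 pos [0.5254 0.0855 0.2161] q6 -1.56
turn z 0.360 shift -0.0215 0.1640 0.1856
```

```bash
python3 -m handwheel '[[[0,0,0.18],[-0.01,0.06,0],0.76],[[0,0,0.36],[-0.0215,0.12,0.02],0.76],[[0,0,0.36],[-0.0215,0.164,0.07],0.76],[[0,0,0.36],[-0.0215,0.164,0.12],0.76],[[0,0,0.36],[-0.0215,0.164,0.165],0.76],[[0,0,0.36],[-0.0215,0.164,0.1855],0.76],[[0,0,0.36],[-0.0215,0.164,0.1855],0.76],[[0,0,0.36],[-0.0215,0.164,0.1855],0.4],[[0,0,0.36],[-0.0215,0.164,0.1855],0.4],[[0,0,0.36],[-0.0215,0.164,0.1855],0.4],[[0,0,0.36],[-0.0215,0.164,0.1855],0.4],[[0,0,0.36],[-0.0215,0.164,0.13],0.4],[[0,0,0.36],[-0.0215,0.164,0.07],0.4],[[0,0,0.36],[-0.0215,0.164,0.05],0.4],[[0,0,0.36],[-0.0215,0.164,0.05],0.4]]' 50;  python3 hold.py pics/w2.png; python3 go.py .546 .13 .13 75
```

```text
time: 10.55
eef_pos: [0.5482, 0.2505, 0.1693]
eef_rot: [0.001, 0.179, 0.984, 0.001]
contact_force: [-0.1, 0.3, -2.1]
grip_width: 0.58
gripper_force: 53.0
[0.5481997  0.25048128 0.16926202] [1.39900365e-03 1.78913613e-01 9.83863508e-01 7.48195986e-04]
held 14057 x [-0.0248  0.0105  0.0322] y [-0.0239  0.0001  0.024 ] z [0.0139 0.0152 0.0227]
heading 159.4 pos [0.5468 0.2501 0.1669] q6 -0.91
turn z 1.473 shift -0.0415 -0.1127 0.0369
```

```bash
python3 -m handwheel '[[[0,0,0.18],[-0.01,-0.03,0],0.4],[[0,0,0.36],[-0.02,-0.06,0.01],0.4],[[0,0,0.54],[-0.03,-0.09,0.02],0.4],[[0,0,0.72],[-0.04,-0.1127,0.03],0.4],[[0,0,0.9],[-0.0415,-0.1127,0.037],0.4],[[0,0,1.08],[-0.0415,-0.1127,0.037],0.4],[[0,0,1.26],[-0.0415,-0.1127,0.037],0.4],[[0,0,1.473],[-0.0415,-0.1127,0.037],0.4],[[0,0,1.473],[-0.0415,-0.1127,0.037],0.4],[[0,0,1.473],[-0.0415,-0.1127,0.037],0.4],[[0,0,1.473],[-0.0415,-0.1127,0.037],0.4]]' 60;  python3 hold.py pics/w3.png; python3 go.py .545 .11 .085 75
```

```text
time: 11.98
eef_pos: [0.5462, 0.1301, 0.1301]
eef_rot: [-0.0, 0.793, 0.61, -0.001]
contact_force: [0.1, -0.7, -1.6]
grip_width: 0.576
gripper_force: 63.9
[0.54615862 0.13009835 0.13009614] [-3.07892020e-04  7.92780152e-01  6.09507411e-01 -5.02249551e-04]
held 14228 x [-0.0263  0.0088  0.0306] y [-0.024   0.0009  0.0232] z [0.0079 0.0153 0.0227]
heading 75.1 pos [0.5463 0.1301 0.1304] q6 0.35
turn z 0.001 shift -0.0197 0.0039 0.0454
```

```bash
python3 -m handwheel '[[[0,0,0],[-0.009,0.0232,0.02],0.4],[[0,0,0],[-0.009,0.0232,0.045],0.4],[[0,0,0],[-0.009,0.0232,0.045],0.4],[[0,0,0],[-0.03,0.0232,0.045],0.4],[[0,0,0],[-0.05,0.0232,0.045],0.4],[[0,0,0],[-0.07,0.0232,0.045],0.4],[[0,0,0],[-0.08,0.0232,0.045],0.4],[[0,0,0],[-0.08,0.0232,0.045],0.4],[[0,0,0],[-0.08,0.0232,0.045],0.4]]';  python3 hold.py pics/w4.png; python3 go.py .5457 .038 .085 75; python3 - <<'E'
import cv2
p=cv2.imread("pics/w4.png"); cv2.imwrite("pics/w4c.png",cv2.resize(p[190:480,200:470],None,fx=2,fy=2))
E
```

```text
time: 13.15
eef_pos: [0.5484, 0.047, 0.0859]
eef_rot: [-0.0, 0.793, 0.609, 0.0]
contact_force: [0.5, -0.5, -2.0]
grip_width: 0.575
gripper_force: 63.9
[0.54844237 0.04701069 0.08594269] [-1.83417967e-05  7.93468772e-01  6.08610926e-01  2.19855528e-04]
head world [545.9  38.2  12.2] [0.546  0.0382] 3417 0.1012
held 15419 x [-0.0288  0.007   0.0306] y [-0.0239 -0.0002  0.0232] z [0.0042 0.0153 0.0294]
heading 75.0 pos [0.5485 0.0472 0.0859] q6 0.2
turn z 0.000 shift -0.0096 -0.0003 0.0009
```

View pics/w4c.png

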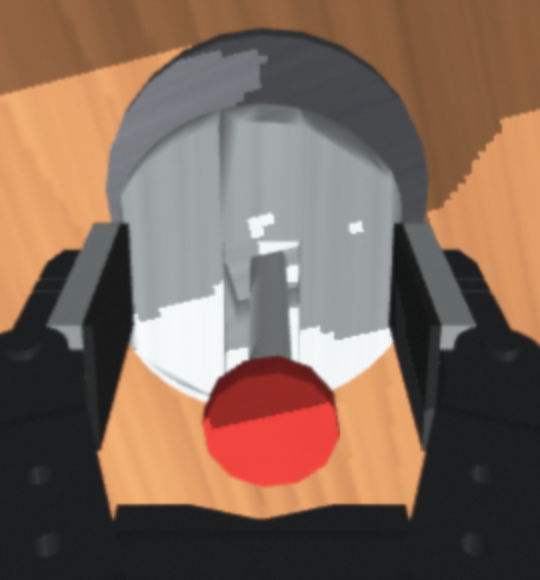

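The stem is in the slot of disc C at about (268,300) in the crop, roughly 1 mm right of centre. It needs 9.5 mm more forward.

```bash
python3 -m handwheel '[[[0,0,0],[-0.004,0.001,0],0.4],[[0,0,0],[-0.0095,0.001,0],0.4],[[0,0,0],[-0.0095,0.001,0],0.4],[[0,0,0],[-0.0095,0.001,0.003],0.4],[[0,0,0],[-0.0095,0.001,0.003],0.4]]'
```

```text
time: 13.82
eef_pos: [0.5465, 0.0375, 0.0824]
eef_rot: [-0.0, 0.793, 0.609, -0.0]
contact_force: [-0.2, -0.8, -2.3]
grip_width: 0.576
gripper_force: 63.9
```

```bash
python3 -m handwheel '[[[0,0,0],[0,0,0.0015],0.4],[[0,0,0],[0,0,0.002],0.4],[[0,0,0],[0,0,0.002],0.4]]'
```

```text
time: 14.2
eef_pos: [0.5469, 0.0375, 0.0816]
eef_rot: [0.0, 0.793, 0.609, -0.0]
contact_force: [-3.1, 0.4, 5.2]
grip_width: 0.578
gripper_force: 64.8
```

```bash
python3 -m handwheel '[[[0,0,0],[0,0,0],0.76],[[0,0,0],[0,0,0],0.76],[[0,0,0],[0,0,0],0.76],[[0,0,0],[0,0,-0.05],0.76],[[0,0,0],[0,0,-0.1],0.76],[[0,0,0],[0.05,0.0,-0.14],0.76],[[0,0,0],[0.05,0.0,-0.14],0.76],[[0,0,0],[0.05,0,-0.14],0.76]]';  python3 - <<'E'
from wl import *
discs(.066,[(.545,.036)],"pics/w5.png")
E
python3 hold.py pics/w5.png | grep head; python3 go.py .5465 .3595 .0305 165.4
```

```text
time: 15.2
eef_pos: [0.5593, 0.0857, 0.2201]
eef_rot: [-0.0, 0.793, 0.609, -0.0]
contact_force: [-0.4, 0.4, -0.9]
grip_width: 0.759
gripper_force: 0.0
disc [0.5459 0.0393] mouth deg -104.9 cost 0.0216 z 0.0664 3487
head world [546.1  37.4  11.5] [0.5458 0.0377] 752 0.1014
heading 75.0 pos [0.5586 0.0851 0.2189] q6 0.27
turn z -1.578 shift 0.2619 -0.0828 0.1884
```

```bash
python3 -m handwheel '[[[0,0,-0.175],[0.04,-0.01,0],0.76],[[0,0,-0.35],[0.08,-0.02,0],0.76],[[0,0,-0.525],[0.12,-0.03,0],0.76],[[0,0,-0.7],[0.16,-0.05,0],0.76],[[0,0,-0.875],[0.2,-0.065,0.02],0.76],[[0,0,-1.05],[0.24,-0.075,0.05],0.76],[[0,0,-1.225],[0.262,-0.083,0.08],0.76],[[0,0,-1.4],[0.262,-0.083,0.09],0.76],[[0,0,-1.578],[0.262,-0.083,0.09],0.76],[[0,0,-1.578],[0.262,-0.083,0.09],0.76],[[0,0,-1.578],[0.262,-0.083,0.09],0.76]]'; python3 - <<'E'
from wl import *
discs(.019,[(.545,.3596)],"pics/w5.png")
E
python3 go.py .5465 .3595 .0305 165.4
```

```text
time: 16.68
eef_pos: [0.5474, 0.3595, 0.1301]
eef_rot: [-0.0, 0.129, 0.992, -0.0]
contact_force: [-0.4, -0.2, -0.9]
grip_width: 0.763
gripper_force: 0.0
disc [0.545  0.3599] mouth deg -14.6 cost 0.0089 z 0.0195 5729
heading 165.2 pos [0.5475 0.3597 0.1305] q6 -0.85
turn z -0.004 shift 0.0009 -0.0004 0.1000
```

```bash
python3 -m handwheel '[[[0,0,0],[0,0,0.05],0.76],[[0,0,0],[0,0,0.085],0.76],[[0,0,0],[0,0,0.1],0.76],[[0,0,0],[0,0,0.1],0.76],[[0,0,0],[0,0,0.1],0.4],[[0,0,0],[0,0,0.1],0.4],[[0,0,0],[0,0,0.1],0.4],[[0,0,0],[0,0,0.1],0.4],[[0,0,0],[0,0,0.05],0.4],[[0,0,0],[0,0,0],0.4],[[0,0,0],[0,0,-0.02],0.4]]' 60; python3 go.py .455 .0365 .14 180
```

```text
time: 18.1
eef_pos: [0.5491, 0.3611, 0.1547]
eef_rot: [0.002, 0.127, 0.992, 0.002]
contact_force: [0.6, 0.5, -2.2]
grip_width: 0.58
gripper_force: 63.4
heading 165.4 pos [0.5491 0.3611 0.1547] q6 -0.85
turn z -0.255 shift 0.0092 -0.3379 0.0147
```

```bash
python3 -m handwheel '[[[0,0,-0.05],[0.0074,-0.06,0],0.4],[[0,0,-0.1],[0.0074,-0.12,0],0.4],[[0,0,-0.15],[0.0074,-0.18,0],0.4],[[0,0,-0.2],[0.0074,-0.24,0],0.4],[[0,0,-0.255],[0.0074,-0.3,0.01],0.4],[[0,0,-0.255],[0.0074,-0.336,0.01],0.4],[[0,0,-0.255],[0.0074,-0.336,0.01],0.4],[[0,0,-0.255],[0.0074,-0.336,0.01],0.4],[[0,0,-0.255],[0.0074,-0.336,0.01],0.4]]'; python3 hold.py pics/w6.png;python3 go.py .457 .0365 .095 180
```

```text
time: 19.23
eef_pos: [0.4557, 0.0379, 0.1405]
eef_rot: [-0.0, -0.001, 1.0, 0.0]
contact_force: [0.1, 0.6, -1.7]
grip_width: 0.578
gripper_force: 63.6
[0.45565808 0.0379126  0.1405436 ] [-1.81907837e-04 -7.54383114e-04  9.99999687e-01  1.54728268e-04]
held 14655 x [-0.0239  0.0109  0.0329] y [-0.0243 -0.0011  0.0239] z [0.0096 0.0137 0.021 ]
heading 180.1 pos [0.4557 0.0379 0.1406] q6 -1.66
turn z 0.002 shift -0.0013 -0.0014 0.0456
```

```bash
python3 -m handwheel '[[[0,0,0],[0,-0.001,0.03],0.4],[[0,0,0],[0,-0.001,0.0475],0.4],[[0,0,0],[0,-0.001,0.0475],0.4],[[0,0,0],[-0.03,-0.001,0.0475],0.4],[[0,0,0],[-0.05,-0.001,0.0475],0.4],[[0,0,0],[-0.07,-0.001,0.0475],0.4],[[0,0,0],[-0.08,-0.001,0.0475],0.4],[[0,0,0],[-0.08,-0.001,0.0475],0.4],[[0,0,0],[-0.08,-0.001,0.0475],0.4]]'; python3 hold.py pics/w7.png;python3 - <<'E'
import cv2
p=cv2.imread("pics/w7.png"); cv2.imwrite("pics/w7c.png",cv2.resize(p[190:480,200:470],None,fx=2,fy=2))
E
```

```text
time: 20.4
eef_pos: [0.5349, 0.0362, 0.0932]
eef_rot: [-0.0, -0.0, 1.0, 0.0]
contact_force: [-0.8, -0.7, -2.5]
grip_width: 0.583
gripper_force: 63.6
[0.53486098 0.03617582 0.09321806] [-4.30955692e-04 -2.47965118e-04  9.99999876e-01  7.75125691e-06]
head world [544.4  36.8  12.1] [0.5444 0.0369] 3055 0.1011
held 15694 x [-0.0336  0.0093  0.0329] y [-0.0243 -0.0001  0.0239] z [0.0087 0.0138 0.0271]
```

View pics/w7c.png

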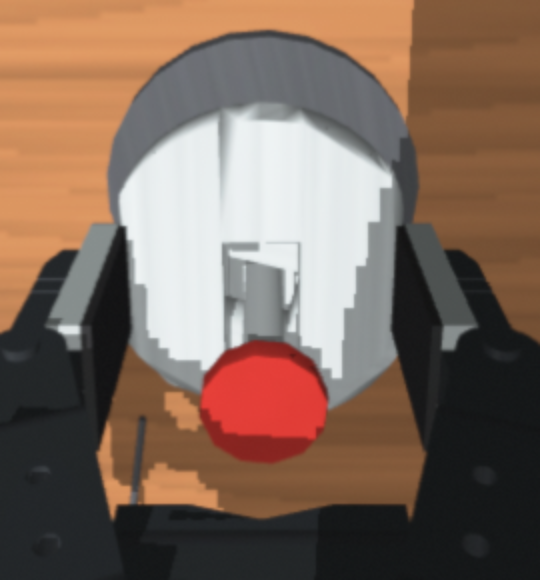

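The stem is in the third disc's slot at (265,290) in the crop, nearly centred. Forward 11 mm, then lower.

```bash
python3 -m handwheel '[[[0,0,0],[-0.006,0.0005,0],0.4],[[0,0,0],[-0.011,0.0005,0],0.4],[[0,0,0],[-0.011,0.0005,0],0.4],[[0,0,0],[-0.011,0.0005,0.003],0.4],[[0,0,0],[-0.011,0.0005,0.003],0.4]]'; python3 -m handwheel '[[[0,0,0],[0,0,0.0015],0.4],[[0,0,0],[0,0,0.0015],0.4]]'
```

```text
time: 21.08
eef_pos: [0.5465, 0.0365, 0.0902]
eef_rot: [-0.0, -0.0, 1.0, 0.0]
contact_force: [0.8, 0.2, -0.6]
grip_width: 0.58
gripper_force: 63.6
time: 21.32
eef_pos: [0.5466, 0.0365, 0.0901]
eef_rot: [-0.0, -0.0, 1.0, -0.0]
contact_force: [-3.8, -0.2, 8.3]
grip_width: 0.582
gripper_force: 64.8
```

```bash
python3 -m handwheel '[[[0,0,0],[0,0,0],0.76],[[0,0,0],[0,0,0],0.76],[[0,0,0],[0,0,0],0.76],[[0,0,0],[0,0,-0.05],0.76],[[0,0,0],[0,0,-0.1],0.76],[[0,0,0],[0.02,-0.05,-0.15],1],[[0,0,0],[0.04,-0.11,-0.2],1],[[0,0,0],[0.05,-0.16,-0.22],1],[[0,0,0],[0.05,-0.22,-0.22],1],[[0,0,0],[0.05,-0.27,-0.22],1],[[0,0,0],[0.05,-0.27,-0.22],1],[[0,0,0],[0.05,-0.27,-0.22],1]]'
cat > cups.py <<'E'
from h import *
from scipy.optimize import least_squares
import sys
p,d,c=grab("wrist"); cv2.imwrite(sys.argv[1],p[:,:,::-1]); vv,uu=np.mgrid[:480,:640]; W=world(c,uu,vv,d)
G=dict(cup0=((.520,-.172),.044,.045),cup1=((.457,-.287),.057,.034),cup2=((.647,-.27),.070,.025),cup3=((.536,-.334),.084,.0165))
for a in sys.argv[2:]:
    k,*o=a.split(","); g,z,r=G[k]
    if o: g=tuple(map(float,o[:2])); z=float(o[2]) if len(o)>2 else z
    m=(d>0)&(abs(W[...,2]-z)<.004)&(np.hypot(W[...,0]-g[0],W[...,1]-g[1])<r+.025)
    if m.sum()<30: print(k,"few",m.sum()); continue
    P=onz(c,uu[m].astype(float),vv[m].astype(float),z)[:,:2]
    q=least_squares(lambda q:np.hypot(P[:,0]-q[0],P[:,1]-q[1])-(r-.0015),P.mean(0),loss="soft_l1",f_scale=.001).x
    print(k,np.round(q,4),m.sum(),"z",np.round(np.median(W[m][:,2]),4),"res",np.round(np.median(abs(np.hypot(*(P-q).T)-(r-.0015))),4),"col",np.median(p[m],0))
E
python3 cups.py pics/c0.png cup0 cup1 cup2 cup3; python3 go.py .46 -.287 .2 180
python3 - <<'E'
from h import *
p,d,c=grab("side"); cv2.imwrite("pics/s1.png",cv2.resize(p[170:420,200:420],None,fx=2.4,fy=2.4)[:,:,::-1])
E
```

```text
time: 22.82
eef_pos: [0.4964, -0.2334, 0.3083]
eef_rot: [-0.0, 0.0, 1.0, 0.001]
contact_force: [-0.3, 0.6, -1.3]
grip_width: 1.002
gripper_force: 0.0
cup0 [ 0.5192 -0.1715] 1138 z 0.0441 res 0.0011 col [247. 246. 240.]
cup1 [ 0.4562 -0.2869] 997 z 0.0571 res 0.001 col [103. 146. 177.]
cup2 [ 0.6446 -0.269 ] 581 z 0.0699 res 0.0012 col [127.  80.  54.]
cup3 [ 0.5347 -0.3337] 461 z 0.0841 res 0.001 col [246. 244. 238.]
heading 180.0 pos [ 0.4966 -0.2326  0.3084] q6 -2.15
turn z 0.001 shift 0.0366 -0.0544 0.1084
```

View pics/s1.png

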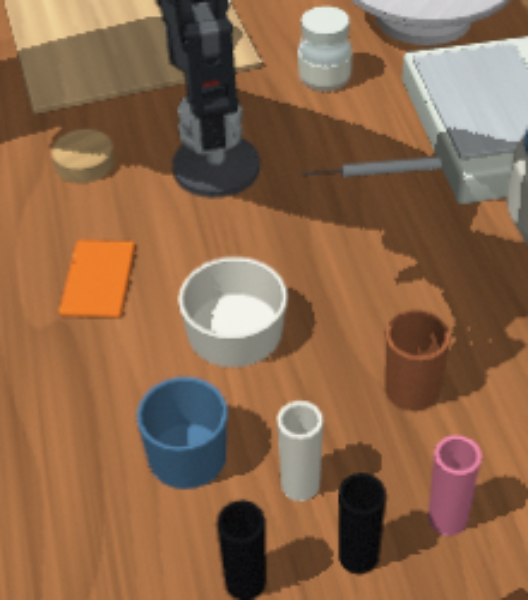

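View pics/c0.png

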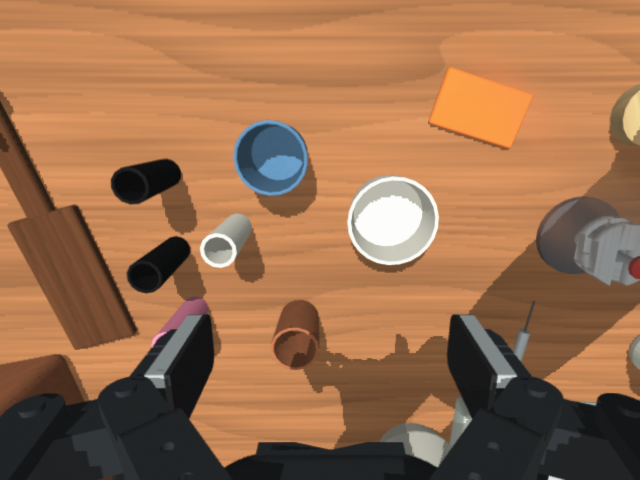

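The white cup3 at (225,240) in the wrist view is clearly the white one; the black cups at (145,180) and (158,265) and the pink one at (185,325) are the look-alikes. cup0 is at (393,220), cup1 at (271,158) and cup2 at (296,335). The stack looks in place on the carrier. Now grasp cup1.

```bash
python3 -m handwheel '[[[0,0,0],[0.02,-0.03,0.05],1],[[0,0,0],[0.0386,-0.0544,0.1],1],[[0,0,0],[0.0386,-0.0544,0.16],1],[[0,0,0],[0.0386,-0.0544,0.21],1],[[0,0,0],[0.0386,-0.0544,0.24],1],[[0,0,0],[0.0386,-0.0544,0.249],1],[[0,0,0],[0.0386,-0.0544,0.249],1],[[0,0,0],[0.0386,-0.0544,0.249],0.6],[[0,0,0],[0.0386,-0.0544,0.249],0.6],[[0,0,0],[0.0386,-0.0544,0.249],0.6],[[0,0,0],[0.0386,-0.0544,0.249],0.6],[[0,0,0],[0.0386,-0.0544,0.249],0.6]]' 30; python3 go.py .521 -.1715 .14 180
```

```text
time: 24.42
eef_pos: [0.4595, -0.2886, 0.0624]
eef_rot: [0.002, -0.0, 1.0, -0.001]
contact_force: [-1.0, 2.4, 5.8]
grip_width: 0.782
gripper_force: 32.4
heading 180.0 pos [ 0.4595 -0.2886  0.0624] q6 -2.28
turn z 0.000 shift -0.0616 0.1170 -0.0776
```

```bash
python3 -m handwheel '[[[0,0,0],[0,0,-0.04],0.6],[[0,0,0],[0,0,-0.09],0.6],[[0,0,0],[-0.03,0.05,-0.1],0.6],[[0,0,0],[-0.063,0.1,-0.1],0.6],[[0,0,0],[-0.063,0.1155,-0.1],0.6],[[0,0,0],[-0.063,0.1155,-0.1],0.6],[[0,0,0],[-0.063,0.1155,-0.1],0.6],[[0,0,0],[-0.063,0.1155,-0.1],0.6]]'; cat > cuph.py <<'E'
from h import *
from scipy.optimize import least_squares
import sys
# cuph.py pic heldrad lowname...: rim of held cup (in tool frame z search) 
from scipy.spatial.transform import Rotation as Ro
r=float(sys.argv[2]); s=telemetry.get_obs(); p,d,c=grab("wrist"); cv2.imwrite(sys.argv[1],p[:,:,::-1])
w,x,y,z=s["eef_rot"]; T=Ro.from_quat([x,y,z,w]).as_matrix(); vv,uu=np.mgrid[:480,:640]; W=world(c,uu,vv,d); L=(W-s["eef_pos"])@T
rad=np.hypot(L[...,0],L[...,1])
m=(d>0)&(rad<r+.006)&(rad>r-.010)&(L[...,2]>-.025)&(L[...,2]<.02)&(abs(L[...,1])<r-.006)&(L[...,0]>0)
zt=np.percentile(L[m][:,2],2); m&=L[...,2]<zt+.003
P=L[m]; q=least_squares(lambda q:np.hypot(P[:,0]-q[0],P[:,1])-(r-.0015),[0],loss="soft_l1",f_scale=.001).x
print(np.round(s["eef_pos"],4),"rim z tool",round(zt,4),"centre tool x (biased +.002)",np.round(q,4),"n",len(P),"back",np.round(np.percentile(P[:,0],99),4))
E
python3 cuph.py pics/c1.png .034; python3 cups.py pics/c1.png cup0
```

```text
time: 25.42
eef_pos: [0.5206, -0.1737, 0.1598]
eef_rot: [-0.0, 0.001, 1.0, -0.0]
contact_force: [-1.0, -0.4, -2.2]
grip_width: 0.783
gripper_force: 34.9
[ 0.5206 -0.1737  0.1598] rim z tool 0.004 centre tool x (biased +.002) [0.0025] n 2055 back 0.0363
cup0 [ 0.5203 -0.1712] 1619 z 0.0443 res 0.0009 col [250. 250. 245.]
```

View pics/c1.png

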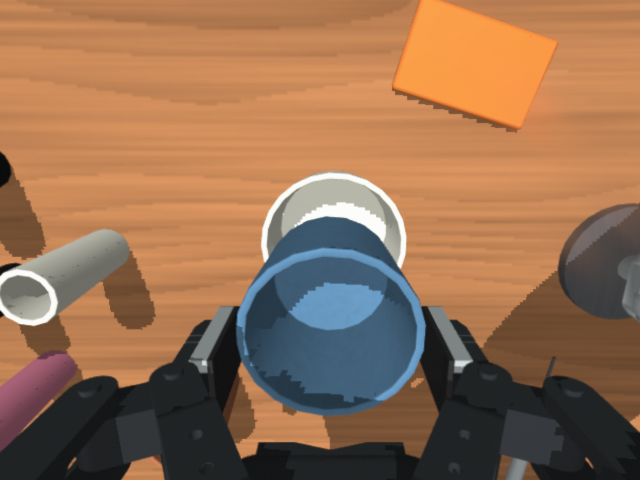

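The picture shows cup1 gripped upright, rim at (331,330), over cup0 (334,240), and cup0 has not moved. Lower it in.

```bash
python3 -m handwheel '[[[0,0,0],[-0.002,0.0025,0.03],0.6],[[0,0,0],[-0.002,0.0025,0.06],0.6],[[0,0,0],[-0.002,0.0025,0.08],0.6],[[0,0,0],[-0.002,0.0025,0.09],0.6],[[0,0,0],[-0.002,0.0025,0.0935],0.6],[[0,0,0],[-0.002,0.0025,0.0935],0.6]]'; python3 -m handwheel '[[[0,0,0],[0,0,0.001],0.6],[[0,0,0],[0,0,0.001],0.6]]'
```

```text
time: 26.28
eef_pos: [0.5236, -0.1704, 0.0672]
eef_rot: [0.001, 0.0, 1.0, -0.0]
contact_force: [0.6, -0.6, -1.7]
grip_width: 0.778
gripper_force: 34.9
time: 26.52
eef_pos: [0.5239, -0.1704, 0.0665]
eef_rot: [0.001, -0.0, 1.0, -0.001]
contact_force: [-0.4, 0.6, 5.4]
grip_width: 0.78
gripper_force: 35.4
```

```bash
python3 -m handwheel '[[[0,0,0],[0,0,0],1],[[0,0,0],[0,0,0],1],[[0,0,0],[0,0,0],1],[[0,0,0],[0,0,-0.05],1],[[0,0,0],[0,0,-0.1],0.8],[[0,0,0],[-0.03,-0.03,-0.12],0.8],[[0,0,0],[-0.07,-0.06,-0.12],0.8],[[0,0,0],[-0.11,-0.085,-0.12],0.8],[[0,0,0],[-0.11,-0.085,-0.12],0.8],[[0,0,0],[-0.11,-0.085,-0.12],0.8]]'; python3 cups.py pics/c2.png cup2 cup3 cup1,.522,-.171,.061 cup0; python3 go.py .6466 -.269 .075 180
```

```text
time: 27.78
eef_pos: [0.6323, -0.2544, 0.1844]
eef_rot: [-0.001, -0.0, 1.0, 0.001]
contact_force: [-0.3, -0.4, -0.1]
grip_width: 0.8
gripper_force: 0.0
cup2 [ 0.6452 -0.2691] 1469 z 0.0701 res 0.001 col [207. 128.  87.]
cup3 [ 0.5355 -0.3334] 1600 z 0.084 res 0.001 col [253. 253. 250.]
cup1 [ 0.5209 -0.1707] 2432 z 0.0611 res 0.0011 col [109. 157. 195.]
cup0 [ 0.519 -0.172] 2970 z 0.0442 res 0.0017 col [193.5 190.5 178. ]
heading 180.0 pos [ 0.6322 -0.2542  0.1849] q6 -2.07
turn z 0.000 shift -0.0144 -0.0148 0.1099
```

cup1 is seated with its rim at 61 mm. Grasp cup2 at (0.647, -0.269).

```bash
python3 -m handwheel '[[[0,0,0],[-0.015,-0.015,0],0.8],[[0,0,0],[-0.015,-0.015,0.05],0.8],[[0,0,0],[-0.015,-0.015,0.09],0.8],[[0,0,0],[-0.015,-0.015,0.11],0.8],[[0,0,0],[-0.015,-0.015,0.11],0.8],[[0,0,0],[-0.015,-0.015,0.11],0.4],[[0,0,0],[-0.015,-0.015,0.11],0.4],[[0,0,0],[-0.015,-0.015,0.11],0.4],[[0,0,0],[-0.015,-0.015,0.11],0.4],[[0,0,0],[-0.015,-0.015,0.06],0.4],[[0,0,0],[-0.015,-0.015,0.02],0.4],[[0,0,0],[0.02,0.02,0],0.4],[[0,0,0],[0.06,0.06,0],0.4],[[0,0,0],[0.1,0.083,0],0.4],[[0,0,0],[0.11,0.083,0],0.4],[[0,0,0],[0.11,0.083,0],0.4],[[0,0,0],[0.11,0.083,0],0.4]]' 30; python3 cuph.py pics/c3.png .025; python3 cups.py pics/c3.png cup1,.522,-.171,.061 cup0
```

```text
time: 29.95
eef_pos: [0.5242, -0.1729, 0.186]
eef_rot: [0.001, 0.0, 1.0, -0.0]
contact_force: [0.2, 0.4, -0.4]
grip_width: 0.567
gripper_force: 31.7
[ 0.5242 -0.1729  0.186 ] rim z tool 0.0067 centre tool x (biased +.002) [0.0032] n 1273 back 0.028
cup1 [ 0.5215 -0.1698] 1208 z 0.0612 res 0.0009 col [105. 152. 189.]
cup0 [ 0.5203 -0.1712] 1889 z 0.0442 res 0.0011 col [250. 249. 243.]
```

```bash
python3 -m handwheel '[[[0,0,0],[-0.0005,0.0025,0.03],0.4],[[0,0,0],[-0.0005,0.0025,0.06],0.4],[[0,0,0],[-0.0005,0.0025,0.085],0.4],[[0,0,0],[-0.0005,0.0025,0.095],0.4],[[0,0,0],[-0.0005,0.0025,0.0995],0.4],[[0,0,0],[-0.0005,0.0025,0.0995],0.4]]'; python3 -m handwheel '[[[0,0,0],[0,0,0.001],0.4],[[0,0,0],[0,0,0.001],0.4]]'
```

```text
time: 30.8
eef_pos: [0.5246, -0.17, 0.087]
eef_rot: [0.001, -0.0, 1.0, -0.0]
contact_force: [-0.9, -0.0, -1.0]
grip_width: 0.568
gripper_force: 31.7
time: 31.05
eef_pos: [0.5246, -0.1699, 0.0862]
eef_rot: [0.001, -0.0, 1.0, -0.001]
contact_force: [-0.7, 0.8, 5.3]
grip_width: 0.569
gripper_force: 32.2
```

```bash
python3 -m handwheel '[[[0,0,0],[0,0,0],0.8],[[0,0,0],[0,0,0],0.8],[[0,0,0],[0,0,-0.05],0.8],[[0,0,0],[0,0,-0.1],0.6],[[0,0,0],[0.0,-0.04,-0.12],0.6],[[0,0,0],[-0.01,-0.1,-0.12],0.6],[[0,0,0],[-0.013,-0.14,-0.12],0.6],[[0,0,0],[-0.013,-0.14,-0.12],0.6],[[0,0,0],[-0.013,-0.14,-0.12],0.6]]'; python3 cups.py pics/c4.png cup3 cup2,.523,-.17,.078 cup0; python3 go.py .5375 -.3335 .0905 180
```

```text
time: 32.17
eef_pos: [0.5362, -0.3089, 0.2041]
eef_rot: [-0.0, 0.0, 1.0, 0.001]
contact_force: [0.6, -0.3, -0.5]
grip_width: 0.601
gripper_force: 0.0
cup3 [ 0.5347 -0.3339] 897 z 0.0841 res 0.001 col [253. 253. 251.]
cup2 [ 0.5207 -0.1701] 1709 z 0.078 res 0.0012 col [207. 133.  94.]
cup0 [ 0.5198 -0.1716] 2746 z 0.0442 res 0.0019 col [190.  183.5 171. ]
heading 180.0 pos [ 0.5363 -0.3084  0.2043] q6 -2.22
turn z 0.001 shift -0.0012 -0.0251 0.1138
```

```bash
python3 -m handwheel '[[[0,0,0],[-0.001,-0.0253,0],0.6],[[0,0,0],[-0.001,-0.0253,0.04],0.6],[[0,0,0],[-0.001,-0.0253,0.08],0.6],[[0,0,0],[-0.001,-0.0253,0.105],0.6],[[0,0,0],[-0.001,-0.0253,0.1135],0.6],[[0,0,0],[-0.001,-0.0253,0.1135],0.6],[[0,0,0],[-0.001,-0.0253,0.1135],0.2],[[0,0,0],[-0.001,-0.0253,0.1135],0.2],[[0,0,0],[-0.001,-0.0253,0.1135],0.2],[[0,0,0],[-0.001,-0.0253,0.1135],0.2],[[0,0,0],[-0.001,-0.0253,0.06],0.2],[[0,0,0],[-0.001,-0.0253,0],0.2],[[0,0,0],[0.005,0.03,-0.01],0.2],[[0,0,0],[0.01,0.09,-0.01],0.2],[[0,0,0],[0.0125,0.138,-0.01],0.2],[[0,0,0],[0.0125,0.138,-0.01],0.2],[[0,0,0],[0.0125,0.138,-0.01],0.2],[[0,0,0],[0.0125,0.138,-0.01],0.2]]' 25; python3 cuph.py pics/c5.png .0165; python3 cups.py pics/c5.png cup2,.523,-.17,.078 cup0
```

```text
time: 34.48
eef_pos: [0.5241, -0.1726, 0.2149]
eef_rot: [0.0, 0.001, 1.0, -0.0]
contact_force: [0.6, -0.6, -1.5]
grip_width: 0.373
gripper_force: 25.3
[ 0.5241 -0.1726  0.2149] rim z tool 0.0079 centre tool x (biased +.002) [0.0033] n 652 back 0.0196
cup2 [ 0.5214 -0.1688] 861 z 0.0782 res 0.0009 col [189. 117.  82.]
cup0 [ 0.5201 -0.171 ] 1866 z 0.0442 res 0.0013 col [239. 236. 227.]
```

View pics/c5.png

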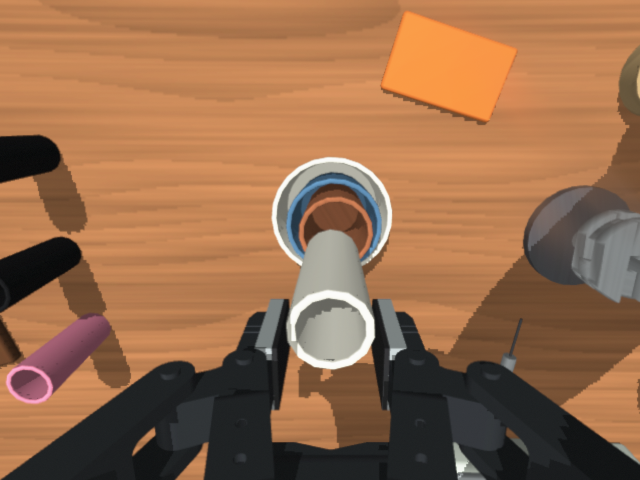

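The white cup3 is held at (331,330), above the nested white, blue and terracotta cups at (333,222). Lower it in.

```bash
python3 -m handwheel '[[[0,0,0],[-0.0005,0.003,0.03],0.2],[[0,0,0],[-0.0005,0.003,0.06],0.2],[[0,0,0],[-0.0005,0.003,0.09],0.2],[[0,0,0],[-0.0005,0.003,0.103],0.2],[[0,0,0],[-0.0005,0.003,0.109],0.2],[[0,0,0],[-0.0005,0.003,0.109],0.2]]'; python3 -m handwheel '[[[0,0,0],[0,0,0.001],0.2],[[0,0,0],[0,0,0.001],0.2]]'
```

```text
time: 35.33
eef_pos: [0.5251, -0.1689, 0.1066]
eef_rot: [0.001, 0.0, 1.0, -0.0]
contact_force: [-0.7, 0.2, 0.1]
grip_width: 0.369
gripper_force: 25.3
time: 35.58
eef_pos: [0.5249, -0.1686, 0.1055]
eef_rot: [0.001, -0.0, 1.0, -0.0]
contact_force: [0.5, -0.6, -1.3]
grip_width: 0.376
gripper_force: 25.3
```

```bash
python3 -m handwheel '[[[0,0,0],[0,0,0.001],0.2],[[0,0,0],[0,0,0.001],0.2],[[0,0,0],[0,0,0.001],0.2]]'
```

```text
time: 35.95
eef_pos: [0.5255, -0.1686, 0.1053]
eef_rot: [0.001, -0.0, 1.0, -0.0]
contact_force: [-0.5, 1.2, 5.9]
grip_width: 0.372
gripper_force: 25.8
```

```bash
python3 -m handwheel '[[[0,0,0],[0,0,0],0.55],[[0,0,0],[0,0,0],0.55],[[0,0,0],[0,0,0],0.55],[[0,0,0],[0,0,-0.05],0.55],[[0,0,0],[0,0,-0.1],0.6],[[0,0,0],[0.05,0.03,-0.14],0.6],[[0,0,0],[0.1,0.06,-0.16],0.6],[[0,0,0],[0.12,0.08,-0.16],0.6],[[0,0,0],[0.12,0.08,-0.16],0.6],[[0,0,0],[0.12,0.08,-0.16],0.6]]'; python3 cups.py pics/c6.png cup3,.523,-.17,.096 cup2,.523,-.17,.078 cup1,.523,-.17,.061 cup0
python3 - <<'E'
from h import *
p,d,c=grab("side"); q,e,c2=grab("top")
a=cv2.resize(p[190:340,240:400],(480,450)); 
b=cv2.resize(q[230:330,230:400],(300,176)); o=np.zeros((450,800,3),np.uint8); o[:,:480]=a; o[:176,490:790]=b
w=cv2.imread("pics/c6.png")[:,:,::-1]; o[190:430,480:800]=cv2.resize(w,(320,240))
cv2.imwrite("pics/f.png",o[:,:,::-1])
E
```

```text
time: 37.2
eef_pos: [0.4049, -0.0887, 0.2639]
eef_rot: [0.0, -0.0, 1.0, -0.0]
contact_force: [0.4, 0.0, -1.3]
grip_width: 0.596
gripper_force: 0.0
cup3 few 0
cup2 [ 0.5283 -0.1226] 37 z 0.0779 res 0.0006 col [126.  90.  69.]
cup1 [ 0.5206 -0.1698] 584 z 0.061 res 0.0011 col [ 94.  130.5 159. ]
cup0 [ 0.5203 -0.1714] 1197 z 0.0441 res 0.0016 col [220. 218. 204.]
```

View pics/f.png

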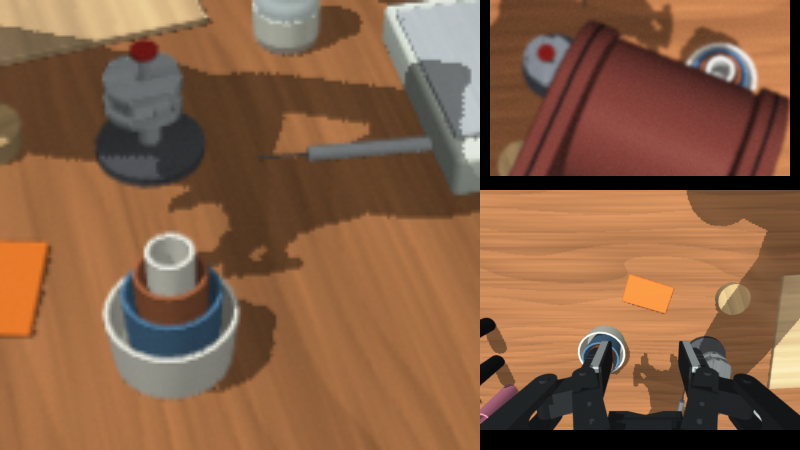

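All four cups are nested and upright, and the stack sits under the red head. One close check of the stack before handing in.

```bash
python3 -m handwheel '[[[0,0,0],[-0.04,0.05,0],0.76],[[0,0,0],[-0.08,0.1,0],0.76],[[0,0,0],[-0.11,0.15,0.02],0.76],[[0,0,0],[-0.11,0.175,0.04],0.76],[[0,0,0],[-0.11,0.175,0.04],0.76],[[0,0,0],[-0.11,0.175,0.04],0.76]]'; python3 - <<'E'
from wl import *
discs(.076,[(.544,.037)],"pics/w9.png")
p=cv2.imread("pics/w9.png"); c=cams.calibration("wrist"); u,v=proj(c,np.array([.545,.036,.07])).astype(int)
a=cv2.resize(p[max(v-80,0):v+80,max(u-90,0):u+90],None,fx=3,fy=3)
s,_,_=grab("side"); b=cv2.resize(s[195:255,265:325],(250,250),interpolation=cv2.INTER_CUBIC)[:,:,::-1]
o=np.zeros((500,800,3),np.uint8); o[:a.shape[0],:a.shape[1]]=a[:500]; o[:250,545:795]=b; cv2.imwrite("pics/w9c.png",o)
E
python3 hold.py pics/w9.png | grep head
```

```text
time: 38.1
eef_pos: [0.5148, 0.0859, 0.2237]
eef_rot: [-0.0, -0.0, 1.0, -0.0]
contact_force: [-0.3, -0.4, 0.3]
grip_width: 0.762
gripper_force: 0.0
disc [0.5431 0.0371] mouth deg -1.4 cost 0.0251 z 0.0764 3795
head world [544.9  37.6  11.1] [0.5449 0.0374] 763 0.1014
```

View pics/w9c.png

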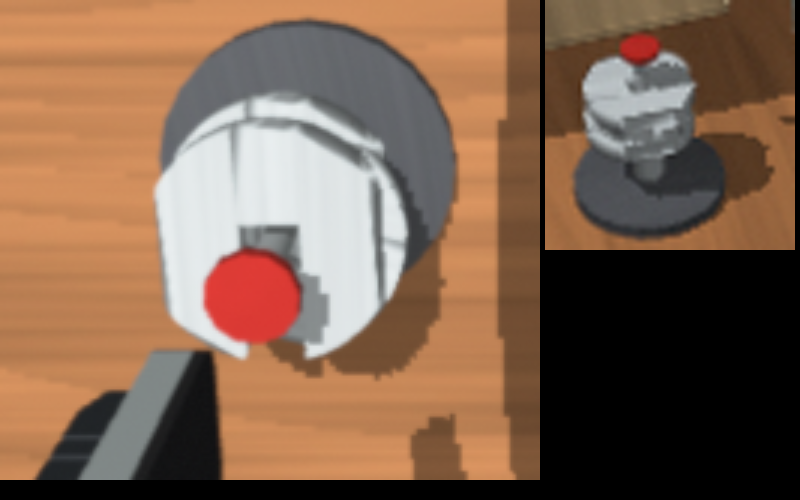

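The stack lies flat, with disc tops at 56, 66 and 76 mm. Neighbouring slots are about 102° apart and the stem is at the disc centres. Handing in.

```bash
python3 -c "
from bench import ctrl; print(ctrl.job_done())"
```

```text
the job is handed in; nothing more can be done
None
```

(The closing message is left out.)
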